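# Restock the braai spice cabinet's door rack and shut it

### The arm

A 6-joint arm with a two-finger parallel gripper is mounted at the origin on the work surface. World frame = base frame: x ahead of the robot, y to its left, z up, the work surface at z = 0. Lengths are in m, angles in rad, forces in N, time in s.
With the tool pointing down it reaches from about 0.2 to 0.875 m from the base axis. Payload 3.4 kg.
Tool frame: the origin (TCP) lies on the centre line of the jaws, within the pads' length; the fingertips stand 17 mm ahead of it and the grasp point (between the pads) lies 2 mm behind it; z points along the fingers, y is the line along which they close (so a half turn about z gives the same grasp; the last joint's range is limited). The gripper opens to 94 mm and grips with 3 to 60 N. Pads are 16 mm wide; open, the fingers measure 119 mm over their backs; the gripper's body (75 mm by 177 mm) begins 78 mm behind the grasp point.
Start: joints at [0.988, 0.276, 1.505, -0, 1.361, -0.121], TCP at [0.256, 0.515, 0.222] pointing down, gripper open.
Joint ranges: [-2.89, 2.89], [-0.75, 2.08], [0.22, 2.7], [-1.18, 4.32], [0.11, 2.71], [-2.7, 2.7]. Speed limits (rad/s): [2.57, 2.57, 3.14, 3.14, 3.14, 3.14].

### API

Orientations are given as a unit quaternion [w, x, y, z].
In Python, from bench import robot, optics, ticket gives the robot as it stands.
- The arm moves only by the shell command python3 -m crank 'ROWS' [FORCE]. ROWS is JSON, a list that holds one entry, the list of rows, each a list of 5 numbers: the finger opening in mm, from 0 to 94, then the shift along the tool's x, y, z in mm, then the turn about the tool's z in rad. In form: [[[fingers, x, y, z, spin], ...]]. A call has 1 to 20 rows; each row shifts and turns the commanded pose from where the row before left it, along the tool's axes as they then stand; what a row does not reach is not made up. A row lasts 1/8 s, in which the tool goes at most 62.5 mm and 10.7 degrees, less where a joint would pass 70% of its speed; a pose out of reach is approached as far as the arm can. A call is refused whole if a number of a shift passes 62.5 or a number of a turn 0.188, either way. A call with a gripper value outside its range is refused whole. The fingers move at their own pace and stop on an object; FORCE is the grip in N (left out, the last holds). Time passes only in rows, so rows that do not move let the fingers close. It gives the time, the measured TCP pose, the force, the opening and the grip force at its end, in the units of the state.
- robot.sense(): the state, without advancing time (a new reading comes with each control period).
- optics.read_camera(name): name is "scene" or "side" or "wrist"; returns the picture (480x640x3 uint8, red, green, blue); there is no depth.
- optics.calibration(name): a dict with "fovy" (degrees; the focal length in pixels is half the picture's height over the tangent of half this angle, whatever the lens; pixels are square), "cx", "cy" (the principal point, pixels), "k1" (the pictures are not rectified: a ray, as slopes to the right and down, at radius r is drawn at 1 + k1 r^2 times it, then the intrinsics apply), "rvec" (rotation vector, rad) and "tvec" (3), from world to camera coordinates, as OpenCV has them. Camera axes: x right, y down, z forward; pixel columns grow to the right and rows downward; lengths in m; the calibration is good to about 2 mm. A picture is of the moment at which its call begins: read the wrist's pose just before it. calibration takes no time and is no camera call; for the wrist camera it gives the pose at the moment of the call.
- ticket.job_done(): hands the job in; it is judged then, once.
The state is a dict: "t": time; "q": joint angles; "qd": joint speeds; "tau": joint torques, N m; "tcp_pos": TCP position; "tool_rot": TCP orientation; "force": force on the tool from outside, world axes, zero at the start; "ft_torque": the same for the moment, N m; "opening": finger opening in m; "gripper_force": force on a finger pad.
Only numpy, scipy, OpenCV 4.12 (cv2) and the standard library are available. Lean on these libraries where they do the work, as an engineer would, in place of code of your own. Each camera call takes 0.05 s, during which the arm holds its last target. There are 200 camera calls.

### The job

Restock the rack on the inside of the spice cabinet's door: take every open, empty steel tin off the rack and stand it in the wooden tray, and stand every full jar, and the pepper mill if it is out on the counter, upright on the rack behind its guard rail. Only when that is all done, push the door shut, without slamming it, until it snaps home on its catch, with everything still standing in place. Leave the vase of skewers, the clear box and the grill brush where they are.

Things in the scene. Friction and masses are not known exactly. Their poses are not given: they have to be found in the camera images.
- cabinet: the spice cabinet, fixed: wooden box 200 deep (x) x 308 wide (y) x 165 mm high with a clear flat roof. Origin: centre of its underside. Its open front lies at its own x = -100 mm and faces the robot
- door (a joint): hinge of the cabinet door, rad: 0 = shut, about 1.5 = standing open towards the robot, at most 1.9. The upright hinge is at the left (+y) end of the cabinet front. A sprung roller catch resists over the last 0.06 rad, gives way at about 0.03 and then pulls the door to 0; at rest above 0.015 it is not caught. The panel is 292 mm wide, 14 thick, from 10 to 160 mm above the counter
- hinge (a point): point on the door's hinge axis at the height of the rack floor, with the door's axes: own -y runs along the door from hinge to free edge; own x is square to the panel, from its inner face out over the rack (into the cabinet when shut). Panel: outer face at own x = -15 mm, inner face at -1 mm
- push_spot (a point): point on the door's outer face, 215 mm from the hinge axis and 100 mm above the counter, where it can be pushed (along the door's own +x). A steel pull strip stands 12 mm proud of that face from 265 to 275 mm from the hinge, 80 to 140 mm above the counter
- rack (a point): centre of the floor of the narrow rack on the door's inner face, 50 mm above the counter, with the door's axes (own y along the door). Free floor: own x from -38 (panel) to +38 mm, own y -119 to +119 mm. A steel guard rail 10 to 18 mm above the floor runs round the three open sides. Room for three things, at own y = -81, 0, +81 mm, gripped along own y
- tray: loose wooden tray for the empties, to the robot's left: 250 (own x) x 130 (own y) x 30 mm high outside, walls and floor 5 mm. Origin: centre of its underside. Three tins fit in a row along own x (pitch 75 mm)
- tin1: empty spice tin: open-topped steel cup, 46 mm across, 62 mm tall, wall 3 mm, standing on the door's rack at the start. Origin: centre of its underside; z up. May be absent
- tin2: empty spice tin: open-topped steel cup, 46 mm across, 62 mm tall, wall 3 mm, standing on the door's rack at the start. Origin: centre of its underside; z up. May be absent
- tin3: empty spice tin: open-topped steel cup, 46 mm across, 62 mm tall, wall 3 mm, standing on the door's rack at the start. Origin: centre of its underside; z up. May be absent
- jar1: full spice jar, amber glass with black cap: squat cylinder 54 mm across, 60 mm tall, on the counter to the robot's right at the start. Origin: centre of its underside; z up. May be absent
- jar2: full spice jar, amber glass with black cap: squat cylinder 54 mm across, 60 mm tall, on the counter to the robot's right at the start. Origin: centre of its underside; z up. May be absent
- jar3: full spice jar, amber glass with black cap: squat cylinder 54 mm across, 60 mm tall, on the counter to the robot's right at the start. Origin: centre of its underside; z up. May be absent
- mill: full pepper mill: white ceramic cylinder 54 mm across up to 58 mm, with a crown and small turning knob above, 90 mm tall in all, on the counter to the right at the start. Origin: centre of its underside; z up. May be absent
- vase: bystander: glass vase with steel skewers standing in it, 80 mm across, 220 mm tall. Origin: centre of its underside
- clear_box: bystander: clear plastic box 75 x 75 x 70 mm with a black twist cap, 86 mm tall. Origin: centre of its underside
- grill_brush: bystander: grill brush lying flat, 200 mm long along its own x, 30 mm high. Origin: middle, at counter height
There are look-alikes about, which are no part of the job. What is shaped like the tin2 but yellow is not meant.

How it is judged:
On the way, in this order (a step that is already met when the one before it is completed fails the run):
1. with the door still open, every empty tin stands in the tray and every full jar (and the mill) stands on the rack (value of joint door above 0.5 rad and x of tin1 in the frame of tray between -0.105 and 0.105 m and y of tin1 in the frame of tray between -0.045 and 0.045 m and z of tin1 in the frame of tray between -0.002 and 0.015 m and angle between each of tin1, tin2, tin3, jar1, jar2, jar3, mill's own z axis and vertical below 0.2 rad and x of tin2 in the frame of tray between -0.105 and 0.105 m and y of tin2 in the frame of tray between -0.045 and 0.045 m and z of tin2 in the frame of tray between -0.002 and 0.015 m and x of tin3 in the frame of tray between -0.105 and 0.105 m and y of tin3 in the frame of tray between -0.045 and 0.045 m and z of tin3 in the frame of tray between -0.002 and 0.015 m and x of jar1 in the frame of rack between -0.02 and 0.02 m and y of jar1 in the frame of rack between -0.112 and 0.112 m and z of jar1 in the frame of rack between -0.008 and 0.008 m and x of jar2 in the frame of rack between -0.02 and 0.02 m and y of jar2 in the frame of rack between -0.112 and 0.112 m and z of jar2 in the frame of rack between -0.008 and 0.008 m and x of jar3 in the frame of rack between -0.02 and 0.02 m and y of jar3 in the frame of rack between -0.112 and 0.112 m and z of jar3 in the frame of rack between -0.008 and 0.008 m and x of mill in the frame of rack between -0.02 and 0.02 m and y of mill in the frame of rack between -0.112 and 0.112 m and z of mill in the frame of rack between -0.008 and 0.008 m), for 0.2 s.
2. the door is shut on its catch (value of joint door below 0.015 rad), for 0.2 s.
At the end, for the whole second after the job is handed in: door caught shut (below 0.015 rad); every tin upright on the tray floor; every jar and mill upright on the rack floor (underside within 8 mm, at most 20 mm off the rack centre line, 112 mm along from its middle); upright = within 0.2 rad; all at rest (value of joint door below 0.015 rad and x of tin1 in the frame of tray between -0.105 and 0.105 m and y of tin1 in the frame of tray between -0.045 and 0.045 m and z of tin1 in the frame of tray between -0.002 and 0.015 m and angle between each of tin1, tin2, tin3, jar1, jar2, jar3, mill's own z axis and vertical below 0.2 rad and x of tin2 in the frame of tray between -0.105 and 0.105 m and y of tin2 in the frame of tray between -0.045 and 0.045 m and z of tin2 in the frame of tray between -0.002 and 0.015 m and x of tin3 in the frame of tray between -0.105 and 0.105 m and y of tin3 in the frame of tray between -0.045 and 0.045 m and z of tin3 in the frame of tray between -0.002 and 0.015 m and x of jar1 in the frame of rack between -0.02 and 0.02 m and y of jar1 in the frame of rack between -0.112 and 0.112 m and z of jar1 in the frame of rack between -0.008 and 0.008 m and x of jar2 in the frame of rack between -0.02 and 0.02 m and y of jar2 in the frame of rack between -0.112 and 0.112 m and z of jar2 in the frame of rack between -0.008 and 0.008 m and x of jar3 in the frame of rack between -0.02 and 0.02 m and y of jar3 in the frame of rack between -0.112 and 0.112 m and z of jar3 in the frame of rack between -0.008 and 0.008 m and x of mill in the frame of rack between -0.02 and 0.02 m and y of mill in the frame of rack between -0.112 and 0.112 m and z of mill in the frame of rack between -0.008 and 0.008 m and linear speed of each of tin1, tin2, tin3, jar1, jar2, jar3, mill below 0.02 m/s); the robot touches nothing.
It fails at once if the door is slammed (closing faster than 2.5 rad/s) (velocity of joint door below -2.5 rad/s).
It fails at once if the vase is disturbed (moved over 30 mm) (distance of vase from where it was at the start of the episode above 0.03 m).
It fails at once if the clear box is disturbed (moved over 30 mm) (distance of clear_box from where it was at the start of the episode above 0.03 m).
It fails at once if the grill brush is disturbed (moved over 30 mm) (distance of grill_brush from where it was at the start of the episode above 0.03 m).
Of tin1, tin2, tin3 only 2 to 3 are there at a start; the rules pass over those that are not, and their reading is None.
Of jar1, jar2, jar3, mill only 2 to 3 are there at a start; the rules pass over those that are not, and their reading is None.
At some moment in a run one of tray, jar1, jar2, jar3, mill may be knocked a few centimetres aside while the robot is not near it.
It also fails if it takes over 210 s, if anything falls off the work surface, if the arm or the gripper's body presses on something with over 40 N, if the wrist force passes 120 N, or if a joint passes its speed limit or range.

## Working session

There is one attempt and no reset: what is moved stays moved. The work goes in short steps, Python scripts to look and compute and a shell command to move; the robot and the scene stay as the last step left them, time stands still between calls to the robot, and variables do not carry over. Pictures are saved under pics/ and viewed, at most 14 in all, crops included, and the job is handed in when it is done.

```bash
ls; mkdir -p pics
python3 - <<'E'
from bench import robot, optics
import cv2
print(robot.sense())
for n in("scene","side","wrist"):
    print(n,optics.calibration(n))
    cv2.imwrite(f"pics/{n}0.png",optics.read_camera(n)[:,:,::-1])
E
```

```text
pics
{'t': 0.0, 'q': array([ 9.87960547e-01,  2.76544855e-01,  1.50608162e+00, -1.14745778e-05,
        1.36068095e+00, -1.20987896e-01]), 'qd': array([-0.0024343 , -0.00134315, -0.00021817,  0.00141171,  0.00083611,
        0.0010357 ]), 'tau': array([-2.41036883e-03, -4.04578185e+01, -2.37228101e+01,  7.00916396e-02,
        3.44082923e-02, -1.29933933e-04]), 'tcp_pos': array([0.25593818, 0.51432257, 0.22165383]), 'tool_rot': array([-2.90268867e-04,  2.28875784e-01,  9.73455259e-01, -8.06775470e-04]), 'force': array([ 0.43981635,  0.70340198, -0.12651633]), 'ft_torque': array([-0.01757714,  0.06928418, -0.01014062]), 'gripper_force': 0.0, 'opening': 0.09390017325690612}
scene {'fovy': 51.34695932847896, 'cx': 321.8470914615725, 'cy': 236.4000421428437, 'k1': -0.08229615309430865, 'rvec': array([ 1.2363337 ,  2.36156791, -0.89599371]), 'tvec': array([ 0.33309601, -0.29325532,  1.4276956 ])}
side {'fovy': 57.67937667160859, 'cx': 324.14063823920816, 'cy': 237.68857109672246, 'k1': 0.00751349680095893, 'rvec': array([ 2.05596422, -1.4574804 ,  0.51741024]), 'tvec': array([-0.22339761,  0.47701571,  0.69845919])}
wrist {'fovy': 58.50427284246269, 'cx': 320.81003577336645, 'cy': 234.51468256190552, 'k1': -0.10153728398240863, 'rvec': array([-2.45622624, -1.51880211, -0.21778636]), 'tvec': array([-0.57420158, -0.02863521,  0.39316946])}
```

View pics/scene0.png

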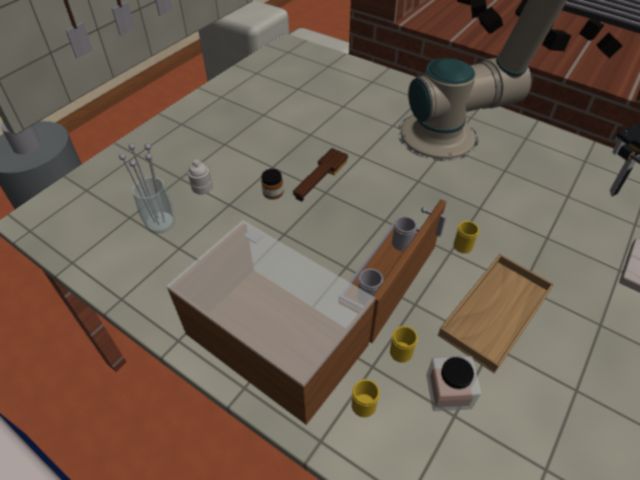

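View pics/side0.png

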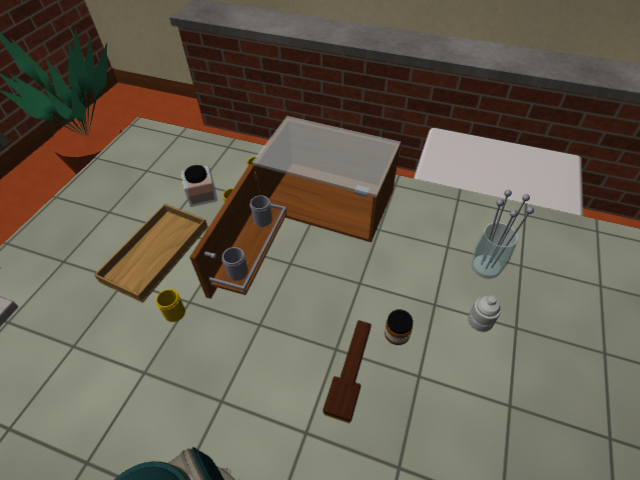

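View pics/wrist0.png

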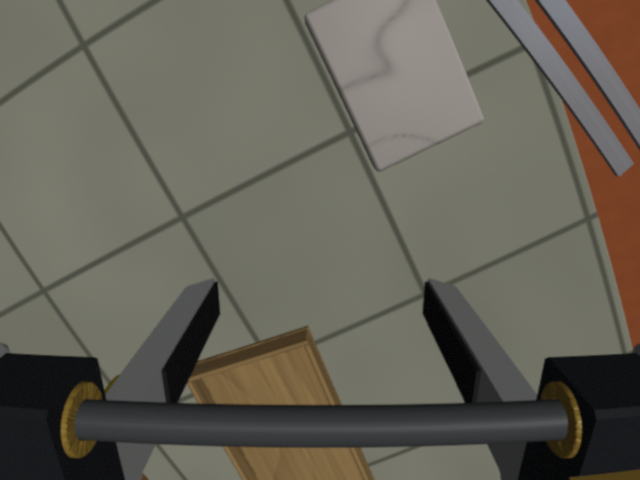

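Scene view: two grey steel tins on the rack (404,233) and (371,285). Three yellow look-alikes stand on the counter at (466,237), (403,343) and (365,398). There is one jar at (272,183) and the mill at (201,176). The tray is at (497,310), the clear box at (456,380) and the brush at (322,173). The grey cups match the steel-tin description. I'll confirm this on enlarged crops and pick pixels there.

```bash
cat > h.py <<'E'
import numpy as np, cv2
from bench import robot, optics
from scipy.spatial.transform import Rotation as R
from scipy.optimize import least_squares
def K(c):
    f=240/np.tan(np.radians(c["fovy"])/2)
    return np.array([[f,0,c["cx"]],[0,f,c["cy"]],[0,0,1]]),np.array([c["k1"],0,0,0,0.])
def ray(c,p):
    k,d=K(c); u=cv2.undistortPointsIter(np.array([[p]],float),k,d,None,None,(3,50,1e-9))[0,0]
    r=cv2.Rodrigues(c["rvec"])[0]; v=r.T@np.array([u[0],u[1],1]); return -r.T@c["tvec"],v/np.linalg.norm(v)
def proj(c,P):
    k,d=K(c); return cv2.projectPoints(np.array(P,float).reshape(-1,3),c["rvec"],c["tvec"],k,d)[0][:,0]
def onz(c,p,z):
    o,v=ray(c,p); return o+v*(z-o[2])/v[2]
def tri(*obs):
    A=np.zeros((3,3));b=np.zeros(3);L=[]
    for c,p in obs:
        o,v=ray(c,p);M=np.eye(3)-np.outer(v,v);A+=M;b+=M@o;L.append((M,o))
    X=np.linalg.solve(A,b); return X,max(np.linalg.norm(M@(X-o)) for M,o in L)
E
python3 - <<'E'
import cv2,numpy as np
s=cv2.imread("pics/scene0.png");d=cv2.imread("pics/side0.png")
def c(i,y0,y1,x0,x1):
    o=cv2.resize(i[y0:y1,x0:x1],None,fx=3,fy=3,interpolation=cv2.INTER_CUBIC)
    o=cv2.convertScaleAbs(o,alpha=1.4)
    for x in range((x0+9)//10*10,x1,10): cv2.line(o,((x-x0)*3,0),((x-x0)*3,6 if x%50 else 16),(0,0,255),1)
    for y in range((y0+9)//10*10,y1,10): cv2.line(o,(0,(y-y0)*3),(6 if y%50 else 16,(y-y0)*3),(0,0,255),1)
    return o
cv2.imwrite("pics/a.png",np.hstack([c(s,190,340,340,470),c(d,150,300,190,320)]))
W=np.zeros((570,780,3),np.uint8)
for im,y,x in((c(s,250,370,430,560),0,0),(c(d,200,305,90,215),0,395),(c(s,140,210,180,290),360,0),(c(d,285,350,375,505),360,390)):
    W[y:y+im.shape[0],x:x+im.shape[1]]=im
cv2.imwrite("pics/b.png",W)
E
```

```text
(no output)
```

View pics/a.png

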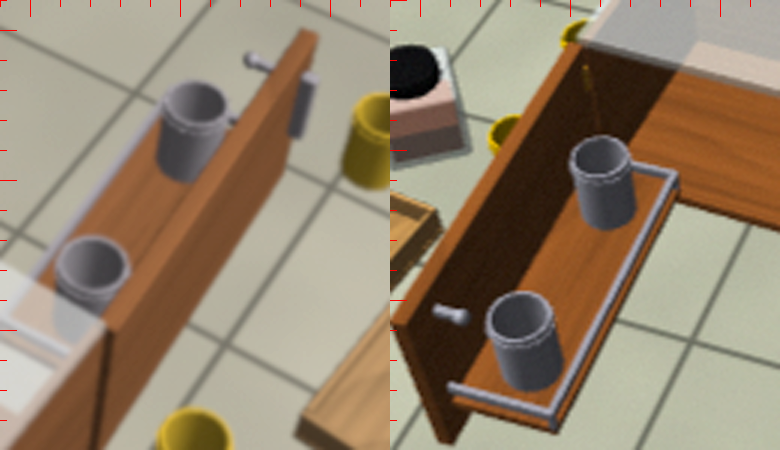

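View pics/b.png

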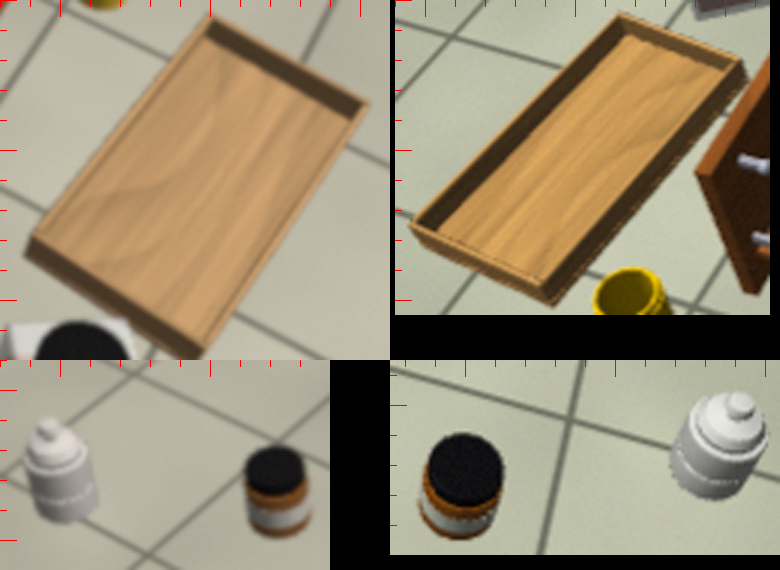

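The crops show two grey steel tins on the rack, a jar with a black cap and the white mill. All cups on the counter are yellow, so they aren't meant. The picked pixels follow in code.

Run:
```python
from h import *
np.set_printoptions(precision=4,suppress=True)
S=optics.calibration("scene");D=optics.calibration("side")
P=dict(tinF=((405,224.3),(233.3,256)),tinH=((370.7,278.3),(260,202.3)),jar=((271.7,174),(400,321)),mill=((196,162.3),(491.7,297.7)))
for n,(a,b) in P.items(): print(n,*tri((S,a),(D,b)))
print("door top z.16 free outer/inner, hinge"); 
for p in((446,202.3),(440.7,200),(375,299.3)): print(onz(S,p,.16))
for p in((190.7,257.3),(196.7,258.3),(253.3,165)): print(' side',onz(D,p,.16))
print("rail z.068",onz(D,(244.3,287.3),.068),onz(D,(285,209.3),.068))
print("tray z.03")
for p in((500,255),(553,284.3),(440,328.3),(497.7,366.7)): print(onz(S,p,.03))
for p in((165.7,204.7),(206.7,221),(95.7,275),(140,297.3)): print(' side',onz(D,p,.03))
c=optics.calibration("wrist"); r=cv2.Rodrigues(c["rvec"])[0]; s=robot.sense()
q=s["tool_rot"];T=R.from_quat([q[1],q[2],q[3],q[0]]).as_matrix()
print("tool axes (cols)\n",T,"\ncam in tool",T.T@(-r.T@c["tvec"]-s["tcp_pos"]),"\n",T.T@r.T)
```

```text
tinF [0.4631 0.1292 0.109 ] 0.000643636008660875
tinH [0.6255 0.1427 0.1095] 0.0004673470725552304
jar [ 0.4567 -0.2378  0.0598] 0.0006014581517936066
mill [ 0.5516 -0.3981  0.0876] 0.0006836826682615233
door top z.16 free outer/inner, hinge
[0.4065 0.1861 0.16  ]
[0.4067 0.1742 0.16  ]
[0.6946 0.1882 0.16  ]
 side [0.4003 0.1813 0.16  ]
 side [0.402  0.1689 0.16  ]
 side [0.6892 0.1834 0.16  ]
rail z.068 [0.4217 0.0905 0.068 ] [0.659  0.0973 0.068 ]
tray z.03
[0.3542 0.3196 0.03  ]
[0.3658 0.4446 0.03  ]
[0.599  0.2914 0.03  ]
[0.613 0.418 0.03 ]
 side [0.6056 0.413  0.03  ]
 side [0.59   0.2842 0.03  ]
 side [0.3618 0.4404 0.03  ]
 side [0.3444 0.3104 0.03  ]
tool axes (cols)
 [[-0.8953  0.4456 -0.0007]
 [ 0.4456  0.8953 -0.0012]
 [ 0.0001 -0.0014 -1.    ]] 
cam in tool [ 0.0832  0.0003 -0.1624] 
 [[-0.0017 -0.9588 -0.284 ]
 [ 1.     -0.0015 -0.0007]
 [ 0.0002 -0.284   0.9588]]
```

Measured positions: tin F (0.463,0.129), tin H (0.6255,0.143), rack centre ≈(0.541,0.134), jar (0.457,-0.238), mill (0.552,-0.398). Heights match the text. Next I turn the jaws along the door and go above tin F.

```bash
python3 -m crank '[[[94,0,0,0,0.185],[94,0,0,0,0.185],[94,0,0,0,0.185],[94,0,0,0,0.185],[94,0,0,0,0.185],[94,0,0,0,0.185],[94,-48,26,2,0],[94,-48,26,2,0],[94,-48,26,2,0],[94,-48,26,2,0],[94,-48,26,2,0],[94,-48,26,2,0],[94,-48,26,2,0],[94,-48,26,2,0],[94,0,0,0,0],[94,0,0,0,0]]]' 20
python3 - <<'E'
from h import *
c=optics.calibration("wrist");cv2.imwrite("pics/w1.png",optics.read_camera("wrist")[:,:,::-1])
for p in([.463,.129,.112],[.6255,.143,.112],[.541,.134,.05]): print(proj(c,p))
E
```

```text
t: 2.15
tcp_pos: [0.4633, 0.1308, 0.2062]
tool_rot: [-0.001, 0.708, 0.706, -0.0]
force: [0.3, -0.6, -0.1]
opening: 0.0941
gripper_force: 0.0
[[320.63330682 248.53019042]]
[[572.66884423 226.74221848]]
[[422.14387276 216.61505502]]
```

View pics/w1.png

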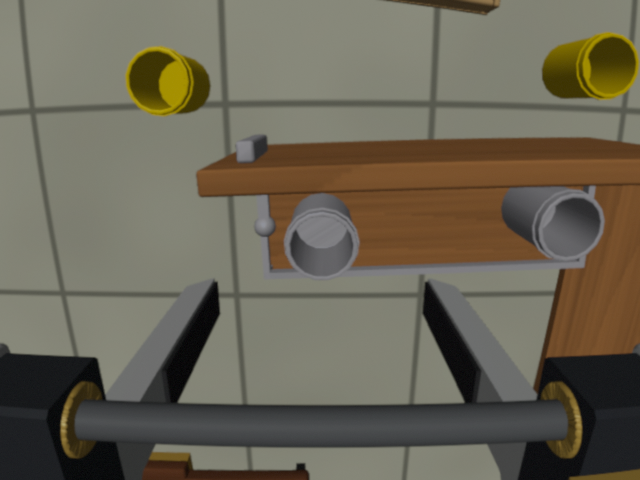

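Wrist view: tin F rim is at (322,243) and tin H rim at (567,225). Rail corners are at (268,272) and (582,263), and the panel's inner top edge runs from (200,193) to (640,182).

Run:
```python
from h import *
np.set_printoptions(precision=4,suppress=True)
c=optics.calibration("wrist")
for p,z in(((322,243),.112),((567,225),.112),((268,272),.068),((582,263),.068),((200,193),.16),((640,183),.16),((200,173),.16)):print(p,onz(c,p,z))
```

```text
(322, 243) [0.4637 0.1331 0.112 ]
(567, 225) [0.6213 0.1449 0.112 ]
(268, 272) [0.423  0.0963 0.068 ]
(582, 263) [0.6661 0.1022 0.068 ]
(200, 193) [0.4029 0.1746 0.16  ]
(640, 183) [0.6301 0.1808 0.16  ]
(200, 173) [0.4037 0.1846 0.16  ]
```

```bash
python3 -m crank '[[[94,1,0,40,0],[94,0,0,40,0],[94,0,0,20,0],[94,0,0,16,0],[94,0,0,0,0],[40,0,0,0,0],[40,0,0,0,0],[40,0,0,0,0],[40,0,0,0,0],[40,0,0,0,0],[40,0,0,0,0],[40,0,0,0,0],[40,0,0,0,0]]]' 20; python3 -m crank '[[[40,0,0,0,0],[40,0,0,-15,0],[40,0,0,-30,0],[40,0,0,-40,0],[40,0,0,-40,0],[40,0,0,-20,0],[40,0,0,0,0]]]'
```

```text
t: 3.82
tcp_pos: [0.4638, 0.1315, 0.0906]
tool_rot: [0.0, 0.707, 0.707, 0.0]
force: [-0.3, -0.6, 1.3]
opening: 0.0453
gripper_force: 20.0
t: 4.7
tcp_pos: [0.4647, 0.1318, 0.2366]
tool_rot: [0.001, 0.707, 0.707, 0.001]
force: [0.3, 0.5, -0.7]
opening: 0.0453
gripper_force: 20.0
```

```bash
python3 -m crank '[[[40,48,-6,0,0],[40,48,-6,0,0],[40,48,-6,0,0],[40,47,-6,0,0],[40,47,-6,0,0],[40,0,0,0,0]]]'
python3 - <<'E'
from h import *
np.set_printoptions(precision=4,suppress=True)
S=optics.calibration("scene");D=optics.calibration("side")
a=optics.read_camera("scene")[:,:,::-1];b=optics.read_camera("side")[:,:,::-1]
w=optics.read_camera("wrist")[:,:,::-1]
cv2.imwrite("pics/s1.png",np.vstack([cv2.resize(np.hstack([a,b]),(800,300)),cv2.resize(w,(400,300))[:, :].repeat(1,0) if 0 else np.hstack([cv2.resize(w,(400,300)),np.zeros((300,400,3),np.uint8)])]))
E
```

```text
t: 5.45
tcp_pos: [0.4327, 0.372, 0.233]
tool_rot: [-0.001, 0.706, 0.708, -0.001]
force: [0.2, -0.6, -1.5]
opening: 0.0454
gripper_force: 20.0
```

View pics/s1.png

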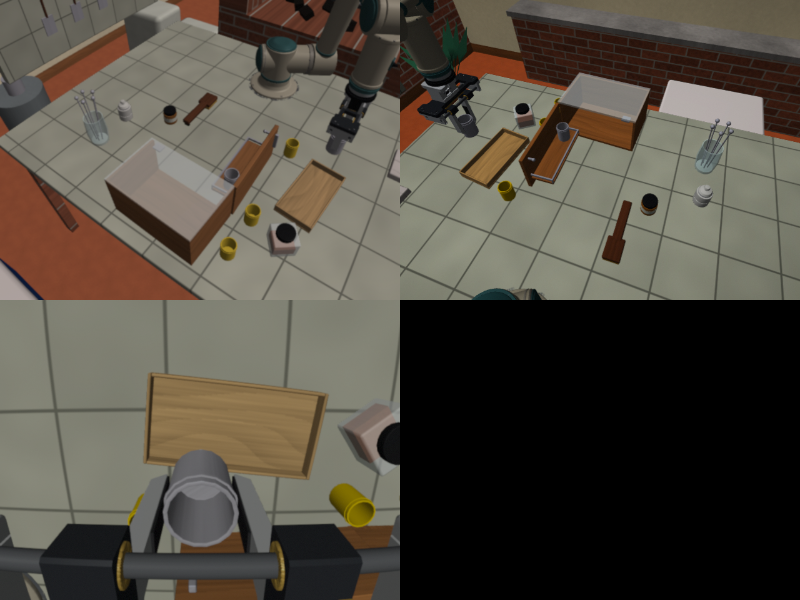

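Wrist view: the tray corners are at full-image (240,117), (525,149), (496,285) and (232,259).

Run:
```python
from h import *
np.set_printoptions(precision=4,suppress=True)
c=optics.calibration("wrist"); P=[onz(c,p,.03) for p in((240,117),(525,149),(496,285),(232,259))]
print(np.array(P),np.mean(P,0)); print(robot.sense()["tcp_pos"])
```

```text
[[0.3657 0.4452 0.03  ]
 [0.6094 0.4196 0.03  ]
 [0.5977 0.2928 0.03  ]
 [0.3517 0.3195 0.03  ]] [0.4811 0.3693 0.03  ]
[0.4335 0.3686 0.2341]
```

```bash
python3 -m crank '[[[40,0,0,45,0],[40,0,0,45,0],[40,0,0,45,0],[40,0,0,30,0],[40,0,0,15,0],[40,0,0,6,0],[40,0,0,0,0]]]'
```

```text
t: 6.48
tcp_pos: [0.4347, 0.3696, 0.0501]
tool_rot: [0.0, 0.708, 0.707, 0.001]
force: [-0.1, 0.5, -0.9]
opening: 0.0454
gripper_force: 20.0
```

```bash
python3 -m crank '[[[40,0,0,3,0],[40,0,0,0,0],[60,0,0,0,0],[70,0,0,0,0],[70,0,0,0,0],[70,0,0,0,0],[70,0,0,-30,0],[70,0,0,-50,0],[70,0,0,-50,0],[94,0,0,-38,0],[94,-37,31,0,0],[94,-37,31,0,0],[94,-37,31,0,0],[94,-37,31,0,0],[94,-38,31,0,0],[94,-38,31,0,0],[94,0,0,0,0],[94,0,0,0,0]]]'
python3 - <<'E'
from h import *
c=optics.calibration("wrist");cv2.imwrite("pics/w2.png",optics.read_camera("wrist")[:,:,::-1]);print(robot.sense()["tcp_pos"])
for p in([.6213,.1449,.112],):print(proj(c,p))
E
```

```text
t: 8.72
tcp_pos: [0.6193, 0.1457, 0.2141]
tool_rot: [-0.001, 0.708, 0.707, -0.0]
force: [-0.0, -0.3, 0.6]
opening: 0.0941
gripper_force: 0.0
[0.61900671 0.14623702 0.21434073]
[[324.28372187 243.12164634]]
```

View pics/w2.png

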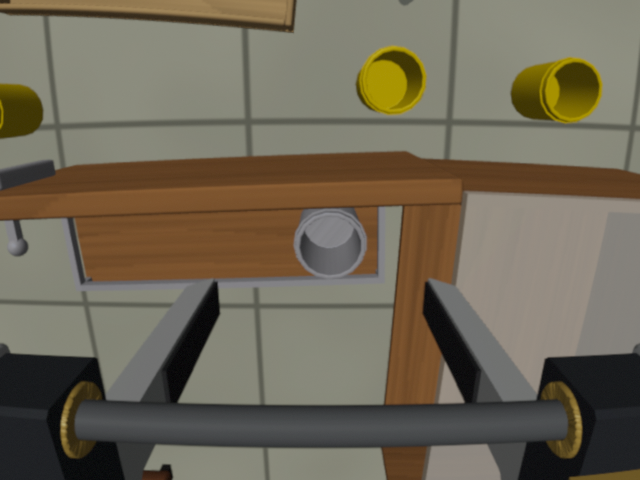

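Tin H's rim is at (330,241), about 5 mm further along x. The cabinet front is close, so I use a narrow opening and stay a bit higher.

```bash
python3 -m crank '[[[72,-1,5,0,0],[72,0,0,0,0],[72,0,0,0,0],[72,0,0,40,0],[72,0,0,40,0],[72,0,0,25,0],[72,0,0,15,0],[72,0,0,0,0],[40,0,0,0,0],[40,0,0,0,0],[40,0,0,0,0],[40,0,0,0,0],[40,0,0,0,0],[40,0,0,0,0]]]' 20; python3 -m crank '[[[40,0,0,0,0],[40,0,0,-15,0],[40,0,0,-30,0],[40,0,0,-40,0],[40,0,0,-40,0],[40,0,0,-20,0],[40,0,0,0,0]]]'
```

```text
t: 10.52
tcp_pos: [0.6253, 0.1445, 0.0954]
tool_rot: [0.0, 0.707, 0.707, 0.001]
force: [-0.0, -0.2, 6.3]
opening: 0.046
gripper_force: 20.0
t: 11.4
tcp_pos: [0.6257, 0.1446, 0.2417]
tool_rot: [0.001, 0.707, 0.707, 0.002]
force: [0.1, 1.5, -2.0]
opening: 0.0464
gripper_force: 20.0
```

```bash
python3 -m crank '[[[40,44,-20,0,0],[40,44,-20,0,0],[40,44,-20,0,0],[40,44,-20,0,0],[40,43,-20,0,0],[40,0,0,0,0],[40,0,0,0,0]]]'
python3 - <<'E'
from h import *
S=optics.calibration("scene");D=optics.calibration("side")
a=optics.read_camera("scene")[:,:,::-1];b=optics.read_camera("side")[:,:,::-1];w=optics.read_camera("wrist")[:,:,::-1]
cv2.imwrite("pics/s2.png",np.vstack([np.hstack([cv2.resize(w,(400,300)),cv2.resize(b,(400,300))]),np.hstack([cv2.resize(a,(400,300)),cv2.resize(b[140:340,60:327],(400,300))])]))
np.save("c2",optics.calibration("wrist"),allow_pickle=True)
E
```

```text
t: 12.28
tcp_pos: [0.5247, 0.3628, 0.2382]
tool_rot: [0.0, 0.707, 0.707, -0.001]
force: [0.3, 0.2, -0.1]
opening: 0.0462
gripper_force: 20.0
```

View pics/s2.png

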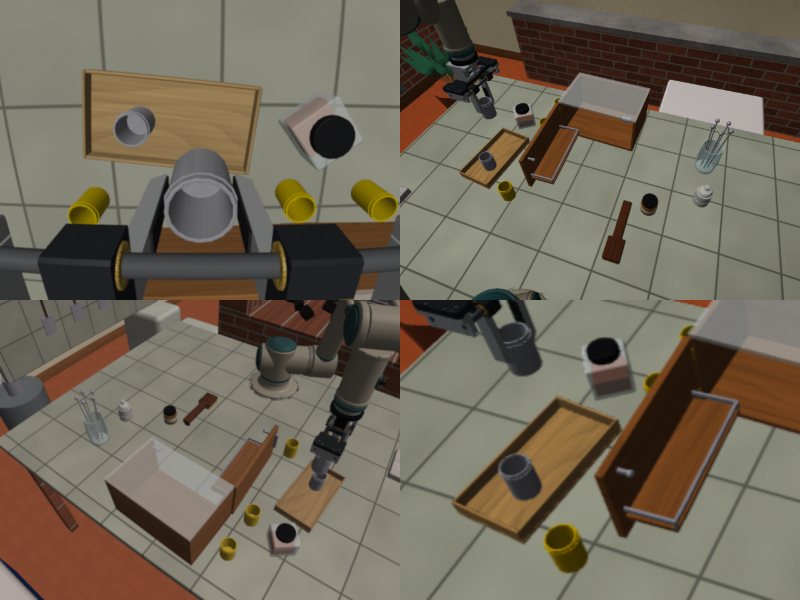

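The first tin stands upright in the tray (side crop at 520,477) and the rack is empty. Lowering the second tin.

```bash
python3 -m crank '[[[40,0,0,45,0],[40,0,0,45,0],[40,0,0,45,0],[40,0,0,30,0],[40,0,0,15,0],[40,0,0,5,0],[40,0,0,0,0],[40,0,0,0,0]]]'
```

```text
t: 13.42
tcp_pos: [0.526, 0.364, 0.0559]
tool_rot: [0.0, 0.707, 0.707, 0.001]
force: [-0.9, 0.3, -0.8]
opening: 0.0463
gripper_force: 20.0
```

```bash
python3 -m crank '[[[40,0,0,4,0],[40,0,0,0,0],[60,0,0,0,0],[70,0,0,0,0],[70,0,0,0,0],[70,0,0,0,0],[70,0,0,-30,0],[70,0,0,-50,0],[70,0,0,-50,0],[94,0,0,-38,0],[94,0,0,0,0]]]'; python3 -m crank '[[[94,-55,-6,0,0],[94,-55,-6,0,0],[94,-55,-6,0,0],[94,-55,-6,0,0],[94,-55,-6,0,0],[94,-55,-6,0,0],[94,-55,-6,0,0],[94,-55,-6,0,0],[94,-55,-7,0,0],[94,-54,-7,0,0],[94,-53,-7,0,0],[94,0,0,0,0],[94,0,0,0,0]]]'
python3 - <<'E'
from h import *
np.set_printoptions(precision=4,suppress=True)
S=optics.calibration("scene");D=optics.calibration("side")
print("vase base",onz(S,(157,222),0),onz(D,(487,268),0))
c=optics.calibration("wrist");w=optics.read_camera("wrist")[:,:,::-1];b=optics.read_camera("side")[:,:,::-1];a=optics.read_camera("scene")[:,:,::-1]
print(robot.sense()["tcp_pos"],proj(c,[.457,-.238,.06]),proj(c,[.552,-.398,.09]))
cv2.imwrite("pics/s3.png",np.vstack([np.hstack([cv2.resize(w,(400,300)),cv2.resize(b,(400,300))]),np.hstack([cv2.resize(a,(400,300)),cv2.resize(b[140:340,60:327],(400,300))])]))
E
```

```text
t: 14.8
tcp_pos: [0.5268, 0.3645, 0.2223]
tool_rot: [0.001, 0.707, 0.707, 0.004]
force: [-0.1, 0.2, -0.6]
opening: 0.0866
gripper_force: 0.0
t: 16.42
tcp_pos: [0.4547, -0.2374, 0.217]
tool_rot: [-0.002, 0.708, 0.706, 0.0]
force: [0.7, 0.5, 1.0]
opening: 0.0937
gripper_force: 0.0
vase base [ 0.7008 -0.4058  0.    ] [ 0.6964 -0.3978  0.    ]
[ 0.4554 -0.2368  0.218 ] [[324.4969 221.5607]] [[439.0911 417.1686]]
```

View pics/s3.png

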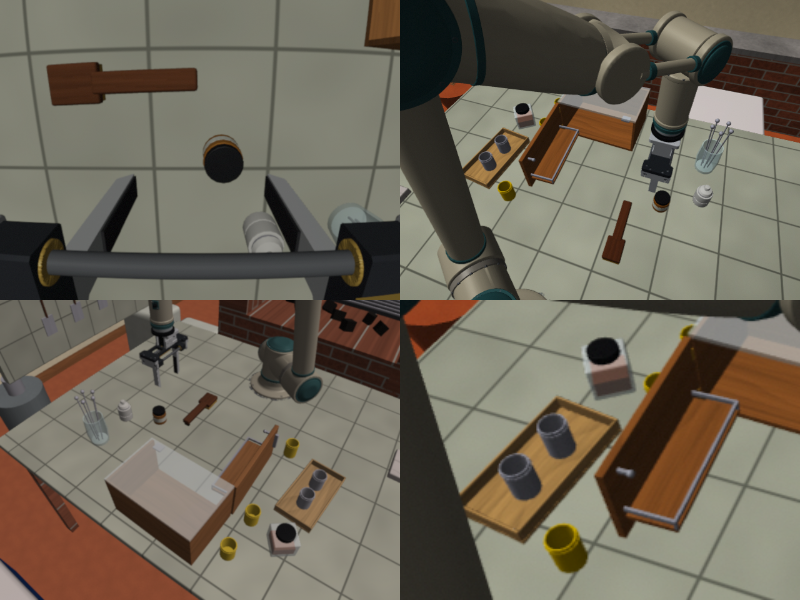

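Both tins stand in the tray. The jar has been knocked: its cap is now at wrist (357,262), against (324,222) predicted. I re-measure it from the pictures.

Run:
```python
from h import *
np.set_printoptions(precision=4,suppress=True)
c=optics.calibration("wrist");w=optics.read_camera("wrist");g=w.max(2)
m=((g<45)).astype(np.uint8);m[:, :290]=0;m[:,420:]=0;m[:190]=0;m[330:]=0
n,l,st,ce=cv2.connectedComponentsWithStats(m);i=1+st[1:,4].argmax();print(st[i],ce[i],onz(c,ce[i],.06))
D=optics.calibration("side");b=optics.read_camera("side");m=(b.max(2)<45).astype(np.uint8);m[:,:390]=0;m[:,450:]=0;m[:295]=0;m[350:]=0
n,l,st,ce2=cv2.connectedComponentsWithStats(m);j=1+st[1:,4].argmax();print(st[j],ce2[j],onz(D,ce2[j],.06),tri((c,ce[i]),(D,ce2[j])))
```

```text
[ 326  231   62   61 2966] [356.1092 261.1939] [ 0.4832 -0.2704  0.06  ]
[407 305  26  24 470] [419.4021 316.5532] [ 0.479  -0.2718  0.06  ] (array([ 0.4835, -0.2725,  0.0532]), np.float64(0.00048263508780464374))
```

```bash
python3 -m crank '[[[94,-34,27,0,0],[94,0,0,0,0],[94,0,0,45,0],[94,0,0,45,0],[94,0,0,45,0],[94,0,0,25,0],[94,0,0,15,0],[94,0,0,0,0],[48,0,0,0,0],[48,0,0,0,0],[48,0,0,0,0],[48,0,0,0,0],[48,0,0,0,0],[48,0,0,0,0]]]' 30; python3 -m crank '[[[48,0,0,0,0],[48,0,0,-15,0],[48,0,0,-35,0],[48,0,0,-50,0],[48,0,0,-50,0],[48,0,0,-40,0],[48,0,0,-10,0],[48,0,0,0,0],[48,0,0,0,0]]]'
```

```text
t: 18.42
tcp_pos: [0.4829, -0.2726, 0.0438]
tool_rot: [0.0, 0.708, 0.707, 0.0]
force: [0.2, 0.4, 1.7]
opening: 0.0537
gripper_force: 30.0
t: 19.55
tcp_pos: [0.4813, -0.2717, 0.2412]
tool_rot: [-0.002, 0.707, 0.707, -0.0]
force: [-0.4, -0.0, -2.0]
opening: 0.0534
gripper_force: 30.0
```

```bash
python3 -m crank '[[[48,51,14,0,0],[48,51,14,0,0],[48,51,14,0,0],[48,51,14,0,0],[48,51,14,0,0],[48,51,14,0,0],[48,51,14,0,0],[48,51,14,0,0],[48,0,0,0,0],[48,0,0,0,0]]]';python3 - <<'E'
from h import *
np.set_printoptions(precision=4,suppress=True)
c=optics.calibration("wrist");w=optics.read_camera("wrist")[:,:,::-1]
t=robot.sense()["tcp_pos"];print(t,proj(c,t+[0,0,.0165]))
cv2.imwrite("pics/w4.png",w)
E
```

```text
t: 20.8
tcp_pos: [0.5939, 0.135, 0.2416]
tool_rot: [-0.001, 0.707, 0.707, -0.002]
force: [-0.1, -0.1, -2.4]
opening: 0.0535
gripper_force: 30.0
[0.5941 0.1345 0.2421] [[320.8468 336.9364]]
```

View pics/w4.png

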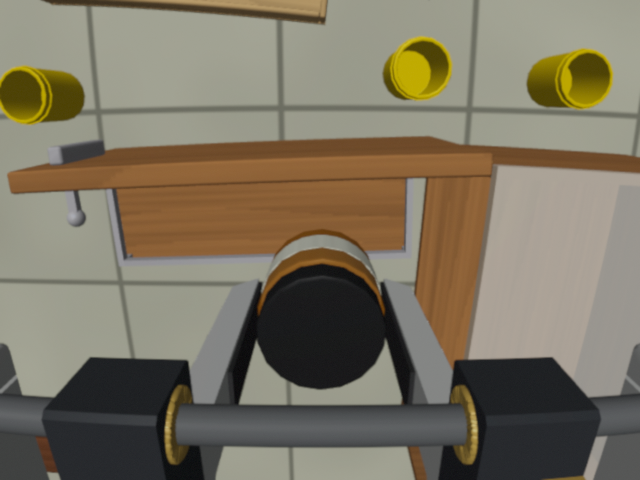

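The cap centre is at about (322,324), so the jar sits ~4 mm further +y than the TCP. Rail corners are at (122,262) and (408,254), and the panel edge runs (15,192) to (490,173).

Run:
```python
from h import *
np.set_printoptions(precision=4,suppress=True)
c=optics.calibration("wrist")
for p,z in(((122,262),.068),((408,254),.068),((15,192),.16),((490,174),.16),((322,324),.2583),((113,190),.05),((127,255),.05),((403,248),.05)):print(p,onz(c,p,z))
```

```text
(122, 262) [0.4228 0.0936 0.068 ]
(408, 254) [0.6659 0.1008 0.068 ]
(15, 192) [0.4056 0.173  0.16  ]
(490, 174) [0.6921 0.1818 0.16  ]
(322, 324) [0.5946 0.139  0.2583]
(113, 190) [0.4145 0.1528 0.05  ]
(127, 255) [0.4193 0.0936 0.05  ]
(403, 248) [0.665 0.1   0.05 ]
```

```bash
python3 -m crank '[[[48,0,0,45,0],[48,0,0,45,0],[48,0,0,30,0],[48,0,0,15,0],[48,0,0,6,0],[48,0,0,0,0],[48,0,0,3,0],[48,0,0,0,0],[48,0,0,0,0]]]'
```

```text
t: 21.98
tcp_pos: [0.5951, 0.1356, 0.1]
tool_rot: [0.0, 0.707, 0.707, 0.0]
force: [0.4, -0.9, -2.1]
opening: 0.0533
gripper_force: 30.0
```

```bash
python3 -m crank '[[[48,0,0,3,0],[48,0,0,2,0],[48,0,0,0,0],[48,0,0,0,0]]]'
```

```text
t: 22.48
tcp_pos: [0.5949, 0.1355, 0.0944]
tool_rot: [-0.0, 0.707, 0.707, 0.0]
force: [-0.3, 0.4, -2.1]
opening: 0.0539
gripper_force: 30.0
```

```bash
python3 -m crank '[[[48,0,0,1,0],[48,0,0,0,0],[60,0,0,0,0],[74,0,0,0,0],[74,0,0,0,0],[74,0,0,0,0],[74,0,0,0,0],[74,0,0,-30,0],[74,0,0,-50,0],[74,0,0,-50,0],[94,0,0,-10,0],[94,0,0,0,0]]]'
python3 - <<'E'
from h import *
print(robot.sense()["q"]);cv2.imwrite("pics/w5.png",optics.read_camera("wrist")[:,:,::-1])
E
```

```text
t: 23.98
tcp_pos: [0.5948, 0.1355, 0.2336]
tool_rot: [0.0, 0.707, 0.707, 0.0]
force: [-0.4, 0.4, -1.5]
opening: 0.0907
gripper_force: 0.0
[1.09860804e-01 3.22910892e-01 1.40871165e+00 6.13987104e-05
 1.40937467e+00 1.10802188e-01]
```

View pics/w5.png

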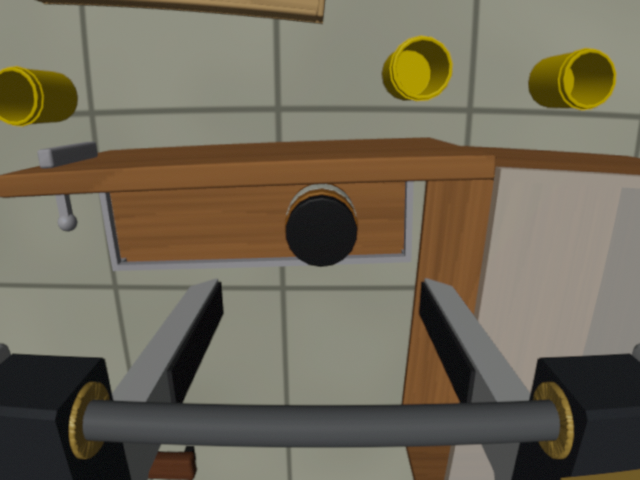

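The jar stands upright on the rack (cap at (321,231)). Now to the mill, with the jaws turned along y to keep the gripper body away from the vase.

```bash
python3 -m crank '[[[94,-53,-4,0,0],[94,-53,-4,0,0],[94,-53,-4,0,0],[94,-53,-4,0,0],[94,-53,-4,0,0],[94,-53,-4,0,0],[94,-53,-5,0,0],[94,-54,-5,0,0],[94,-54,-5,0,0],[94,-54,-5,0,0],[94,0,0,0,-0.185],[94,0,0,0,-0.185],[94,0,0,0,-0.185],[94,0,0,0,-0.185],[94,0,0,0,-0.185],[94,0,0,0,-0.185],[94,0,0,0,-0.185],[94,0,0,0,-0.185],[94,0,0,0,-0.09],[94,0,0,0,0]]]'
python3 - <<'E'
from h import *
np.set_printoptions(precision=4,suppress=True)
c=optics.calibration("wrist");cv2.imwrite("pics/w6.png",optics.read_camera("wrist")[:,:,::-1])
t=robot.sense();print(t["tcp_pos"],proj(c,[[.552,-.398,.09],[.552,-.398,.058]]))
E
```

```text
t: 26.52
tcp_pos: [0.5495, -0.3968, 0.2308]
tool_rot: [-0.002, 0.001, 1.0, 0.002]
force: [-0.1, -0.1, -0.1]
opening: 0.0939
gripper_force: 0.0
[ 0.5497 -0.3969  0.2312] [[318.5653 229.5958]
 [318.6253 218.8976]]
```

View pics/w6.png

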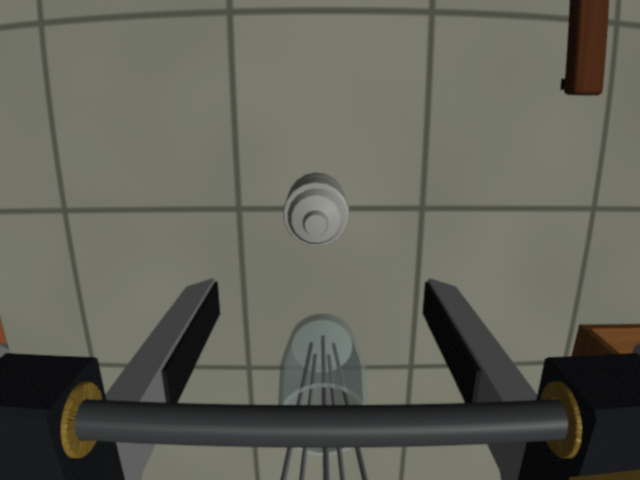

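The mill's knob is at (316,222), ~2 mm off the TCP. The vase is well clear below it at (322,380).

```bash
python3 -m crank '[[[94,1.5,-2,45,0],[94,0,0,45,0],[94,0,0,45,0],[94,0,0,30,0],[94,0,0,15,0],[94,0,0,5,0],[94,0,0,0,0],[48,0,0,0,0],[48,0,0,0,0],[48,0,0,0,0],[48,0,0,0,0],[48,0,0,0,0],[48,0,0,0,0],[48,0,0,0,0]]]' 30; python3 -m crank '[[[48,0,0,0,0],[48,0,0,-15,0],[48,0,0,-35,0],[48,0,0,-50,0],[48,0,0,-50,0],[48,0,0,-40,0],[48,0,0,-10,0],[48,0,0,0,0],[48,0,0,0,0]]]'
```

```text
t: 28.32
tcp_pos: [0.5489, -0.3998, 0.0487]
tool_rot: [0.0, 0.001, 1.0, -0.0]
force: [-0.9, -0.1, 1.7]
opening: 0.0535
gripper_force: 30.0
t: 29.45
tcp_pos: [0.5479, -0.3986, 0.2458]
tool_rot: [-0.002, 0.001, 1.0, 0.002]
force: [0.0, 0.6, -3.0]
opening: 0.0541
gripper_force: 30.0
```

```bash
python3 -m crank '[[[48,6,53,0,0],[48,6,53,0,0],[48,6,53,0,0],[48,6,53,0,0],[48,6,53,0,0],[48,6,54,0,0],[48,6,54,0,0],[48,6,54,0,0],[48,5,54,0,0],[48,5,54,0,0],[48,0,0,0,0.185],[48,0,0,0,0.185],[48,0,0,0,0.185],[48,0,0,0,0.185],[48,0,0,0,0.185],[48,0,0,0,0.185],[48,0,0,0,0.185],[48,0,0,0,0.185],[48,0,0,0,0.09],[48,0,0,0,0]]]'
python3 - <<'E'
from h import *
np.set_printoptions(precision=4,suppress=True)
c=optics.calibration("wrist");cv2.imwrite("pics/w7.png",optics.read_camera("wrist")[:,:,::-1])
t=robot.sense()["tcp_pos"];print(t,proj(c,[t+[0,0,.041],t+[0,0,.009]]))
for p in((.49,.137,.05),):print(proj(c,p))
E
```

```text
t: 31.95
tcp_pos: [0.4908, 0.1355, 0.2468]
tool_rot: [-0.001, 0.707, 0.707, -0.001]
force: [-0.2, -0.3, -2.2]
opening: 0.0534
gripper_force: 30.0
[0.491  0.1355 0.2471] [[320.5598 372.7166]
 [320.9859 325.7296]]
[[320.8681 206.8283]]
```

View pics/w7.png

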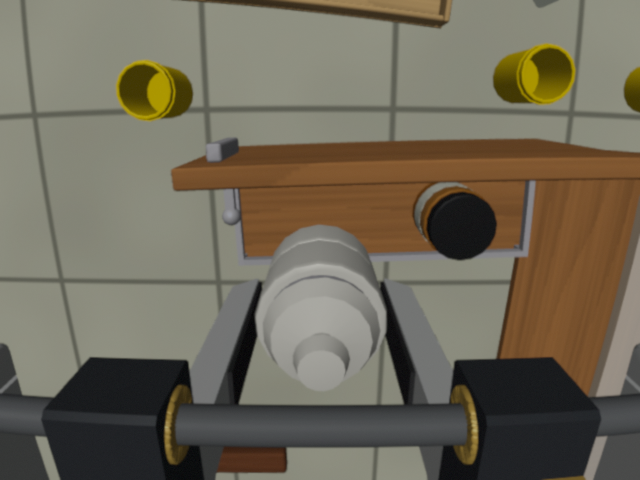

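The mill is centred for its slot (knob at (321,366)) and the jar is still upright at (460,222). Lowering.

```bash
python3 -m crank '[[[48,0,0,45,0],[48,0,0,45,0],[48,0,0,30,0],[48,0,0,15,0],[48,0,0,8,0],[48,0,0,3,0],[48,0,0,0,0],[48,0,0,0,0]]]'
```

```text
t: 33.0
tcp_pos: [0.4924, 0.1357, 0.1033]
tool_rot: [0.001, 0.707, 0.707, 0.001]
force: [-0.1, -0.3, -2.6]
opening: 0.0538
gripper_force: 30.0
```

```bash
python3 -m crank '[[[48,0,0,3,0],[48,0,0,1,0],[48,0,0,0,0],[60,0,0,0,0],[74,0,0,0,0],[74,0,0,0,0],[74,0,0,0,0],[74,0,0,0,0],[74,0,0,-30,0],[74,0,0,-50,0],[74,0,0,-50,0],[74,0,0,-30,0],[74,0,0,0,0]]]'
python3 - <<'E'
from h import *
np.set_printoptions(precision=4,suppress=True)
w=optics.read_camera("wrist")[:,:,::-1];b=optics.read_camera("side")[:,:,::-1];a=optics.read_camera("scene")[:,:,::-1]
cv2.imwrite("pics/s8.png",np.vstack([np.hstack([cv2.resize(w,(400,300)),cv2.resize(b,(400,300))]),np.hstack([cv2.resize(a[180:380,320:587],(400,300)),cv2.resize(b[140:340,60:327],(400,300))])]))
E
```

```text
t: 34.62
tcp_pos: [0.4932, 0.1358, 0.2608]
tool_rot: [0.002, 0.707, 0.707, 0.002]
force: [1.0, 0.1, -0.2]
opening: 0.0735
gripper_force: 0.0
```

View pics/s8.png

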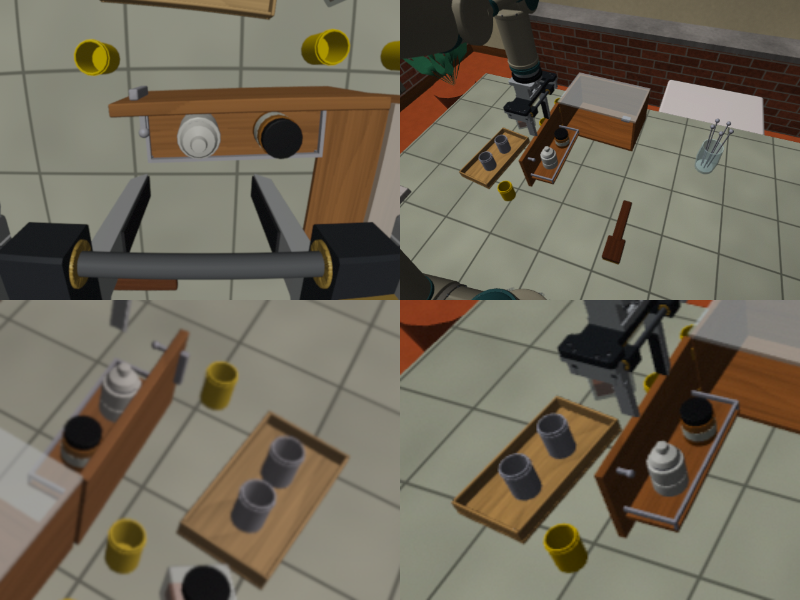

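Both tins stand in the tray, and the jar and mill stand on the rack; the door is still open. Now I bring the closed fingers outside the panel, ~205 mm from the hinge.

```bash
python3 -m crank '[[[0,47,-1,0,0],[0,47,-1,0,0],[0,0,0,0,0],[0,0,0,0,0],[0,0,0,0,0],[0,0,0,40,0],[0,0,0,40,0],[0,0,0,40,0],[0,0,0,30,0],[0,0,0,0,0],[0,-12,0,0,0],[0,-8,0,0,0],[0,0,0,0,0],[0,0,0,0,0]]]' 10;  python3 -m crank '[[[0,-5,0,0,0],[0,-5,0,0,0],[0,-5,-0.5,0,-0.025],[0,-5,-0.5,0,-0.025],[0,0,0,0,0]]]'
```

```text
t: 36.52
tcp_pos: [0.4902, 0.2096, 0.1092]
tool_rot: [0.0, 0.708, 0.707, 0.001]
force: [-0.1, -0.5, 0.0]
opening: 0.0008
gripper_force: 0.0
t: 37.15
tcp_pos: [0.4888, 0.1891, 0.1084]
tool_rot: [-0.0, 0.69, 0.724, -0.0]
force: [-0.4, 0.1, -0.3]
opening: 0.0006
gripper_force: 0.0
```

```bash
python3 -m crank '[[[0,-10.3,-0.9,0,-0.05],[0,-10.3,-0.9,0,-0.05],[0,-10.3,-0.9,0,-0.05],[0,-10.3,-0.9,0,-0.05],[0,-10.3,-0.9,0,-0.05],[0,-10.3,-0.9,0,-0.05],[0,-10.3,-0.9,0,-0.05],[0,-10.3,-0.9,0,-0.05]]]'; python3 -m crank '[[[0,-10.3,-0.9,0,-0.05],[0,-10.3,-0.9,0,-0.05],[0,-10.3,-0.9,0,-0.05],[0,-10.3,-0.9,0,-0.05],[0,-10.3,-0.9,0,-0.05],[0,-10.3,-0.9,0,-0.05]]]'
python3 - <<'E'
from h import *
np.set_printoptions(precision=3,suppress=True)
s=robot.sense();T=R.from_quat(np.roll(s["tool_rot"],-1)).as_matrix();print(T[:,0],s["tcp_pos"],s["force"])
b=optics.read_camera("side");D=optics.calibration("side")
# fit door angle: wood contrast across top edge of panel, inner side vs counter
h=np.array([.695,.180])
for th in np.arange(.4,1.0,.04):
    d=np.array([-np.sin(th),-np.cos(th)]);n=np.array([np.cos(th),-np.sin(th)])
    o=[]
    for off in(-.03,-.008,.004):   # outside, top of panel, inside
        P=[np.r_[h+d*r+n*off,.16] for r in np.linspace(.225,.285,6)]
        q=proj(D,P).round().astype(int);c=b[q[:,1],q[:,0]].astype(float).mean(0);o.append(c[0]-c[2])
    print(round(th,2),np.round(o,0))
E
```

```text
t: 38.15
tcp_pos: [0.5002, 0.1082, 0.1085]
tool_rot: [-0.0, 0.531, 0.847, 0.0]
force: [0.6, 0.9, -0.9]
opening: 0.0008
gripper_force: 0.4
t: 38.9
tcp_pos: [0.529, 0.0536, 0.1084]
tool_rot: [-0.0, 0.399, 0.917, 0.0]
force: [0.3, 1.5, 0.6]
opening: 0.0005
gripper_force: 0.4
[-0.682  0.731  0.001] [0.529 0.054 0.108] [0.291 1.547 0.552]
0.4 [67. 82. 85.]
0.44 [42. 81. 81.]
0.48 [16. 67. 80.]
0.52 [ 2. 48. 71.]
0.56 [18.  9. 51.]
0.6 [-0.  4. 35.]
0.64 [-4. 18. 10.]
0.68 [-2. -1. 20.]
0.72 [26. -4. -0.]
0.76 [18. -3. -4.]
0.8 [ 6. 24. -3.]
0.84 [17. 18. 24.]
0.88 [ 2.  6. 18.]
0.92 [13. 17.  7.]
0.96 [14.  2. 17.]
```

```bash
python3 -m crank '[[[0,-10.3,-0.9,0,-0.05],[0,-10.3,-0.9,0,-0.05],[0,-10.3,-0.9,0,-0.05],[0,-10.3,-0.9,0,-0.05],[0,-10.3,-0.9,0,-0.05],[0,-10.3,-0.9,0,-0.05],[0,-10.3,-0.9,0,-0.05]]]'; python3 -m crank '[[[0,-10.3,-0.9,0,-0.05],[0,-10.3,-0.9,0,-0.05],[0,-10.3,-0.9,0,-0.05],[0,-10.3,-0.9,0,-0.05],[0,-6.2,-0.6,0,-0.03],[0,0,0,0,0]]]'
python3 - <<'E'
from h import *
np.set_printoptions(precision=4,suppress=True)
s=robot.sense();T=R.from_quat(np.roll(s["tool_rot"],-1)).as_matrix();x=T[:,0];t=s["tcp_pos"]
print(x,t,s["force"]);h=np.array([.695,.180]);th=np.arccos(-x[0]);print(th,(t[:2]-h)@[-x[0],-x[1]],np.linalg.norm(t[:2]-h))
E
```

```text
t: 39.83
tcp_pos: [0.581, 0.0043, 0.1083]
tool_rot: [-0.001, 0.233, 0.972, 0.0]
force: [0.0, 1.4, -0.4]
opening: 0.0003
gripper_force: 0.4
t: 40.58
tcp_pos: [0.6238, -0.0175, 0.1083]
tool_rot: [-0.0, 0.121, 0.993, -0.0]
force: [-0.1, 0.7, 0.3]
opening: 0.0007
gripper_force: 0.0
[-0.9708  0.2401  0.0001] [ 0.6238 -0.0175  0.1083] [-0.1212  0.6721  0.2707]
0.24244230138718023 -0.021677651985654457 0.20990890656367375
```

```bash
python3 -m crank '[[[0,-6.2,-0.6,0,-0.03],[0,-6.2,-0.6,0,-0.03],[0,-6.2,-0.6,0,-0.03],[0,-4.1,-0.4,0,-0.02],[0,0,0,0,0]]]'; for i in 1; do python3 -m crank '[[[0,-4.1,-0.4,0,-0.02],[0,-4.1,-0.4,0,-0.02],[0,0,0,0,0]]]';done;  python3 -m crank '[[[0,-4.1,-0.4,0,-0.02],[0,0,0,0,0]]]'; python3 -m crank '[[[0,-3,-0.3,0,-0.015],[0,0,0,0,0]]]'
```

```text
t: 41.2
tcp_pos: [0.6461, -0.0244, 0.1085]
tool_rot: [0.0, 0.066, 0.998, -0.0]
force: [-0.3, -0.7, -0.5]
opening: -0.0002
gripper_force: 0.0
t: 41.58
tcp_pos: [0.6492, -0.0252, 0.1085]
tool_rot: [-0.005, 0.045, 0.999, 0.0]
force: [-8.3, 0.8, 5.1]
opening: 0.0005
gripper_force: 4.8
t: 41.82
tcp_pos: [0.6491, -0.0254, 0.1085]
tool_rot: [-0.009, 0.035, 0.999, 0.001]
force: [-17.5, 1.9, 11.2]
opening: 0.0003
gripper_force: 9.0
t: 42.08
tcp_pos: [0.6603, -0.0272, 0.1087]
tool_rot: [0.0, 0.028, 1.0, -0.0]
force: [-0.1, 1.3, -0.1]
opening: 0.0005
gripper_force: 0.0
```

Force rose to 17 N and then dropped to zero: the catch gave way. I feel for the shut door gently, then retreat and check by camera numerically.

```bash
python3 -m crank '[[[0,-1,0,0,0],[0,-1,0,0,0],[0,0,0,0,0]]]'; python3 -m crank '[[[0,-1,0,0,0],[0,-1,0,0,0],[0,0,0,0,0]]]'
```

```text
t: 42.45
tcp_pos: [0.6615, -0.0273, 0.1086]
tool_rot: [-0.001, 0.028, 1.0, -0.0]
force: [-5.1, -0.9, 3.4]
opening: 0.0004
gripper_force: 2.6
t: 42.82
tcp_pos: [0.6614, -0.0273, 0.1086]
tool_rot: [-0.003, 0.028, 1.0, -0.0]
force: [-9.7, -0.4, 5.8]
opening: 0.0005
gripper_force: 4.7
```

```bash
python3 -m crank '[[[0,20,0,0,0],[0,40,0,0,0],[0,40,0,0,0],[0,0,0,-50,0],[0,0,0,-50,0],[0,0,0,-50,0],[0,0,0,0,0],[0,0,0,0,0]]]'
python3 - <<'E'
from h import *
np.set_printoptions(precision=4,suppress=True)
S=optics.calibration("scene");a=optics.read_camera("scene");D=optics.calibration("side");b=optics.read_camera("side")
a0=cv2.imread("pics/scene0.png")[:,:,::-1]
print("expect jar cap",proj(S,[.733,.081,.11]),"mill",proj(S,[.733,-.022,.12]))
hsv=cv2.cvtColor(a,cv2.COLOR_RGB2HSV).astype(int);box=np.zeros(a.shape[:2],bool);box[220:410,165:390]=1
d=np.abs(a.astype(int)-a0).sum(2)>60
for n,m in(("dark",(hsv[...,2]<90)&d&box),("light grey",(hsv[...,1]<25)&(hsv[...,2]>140)&d&box)):
    k,l,st,ce=cv2.connectedComponentsWithStats(m.astype(np.uint8))
    for i in range(1,k):
        if st[i,4]>60: print(n,st[i],ce[i],onz(S,ce[i],.11))
# door top outer edge: wrist rows of brightness along world x at several y
c=optics.calibration("wrist");w=optics.read_camera("wrist").astype(int);print(robot.sense()["tcp_pos"])
for y in(.12,.05,-.03,-.08):
    xs=np.arange(.66,.72,.003);q=proj(c,[[x,y,.16] for x in xs]).round().astype(int)
    print(y,[tuple(w[v,u])[0]-w[v,u][2] if 0<=v<480 and 0<=u<640 else None for u,v in q])
E
```

```text
t: 43.82
tcp_pos: [0.565, -0.0218, 0.258]
tool_rot: [0.0, 0.028, 1.0, 0.0]
force: [0.6, 0.2, -0.3]
opening: 0.0002
gripper_force: 0.0
expect jar cap [[311.875  301.4503]] mill [[267.6594 272.69  ]]
light grey [232 263  20  23  73] [240.6301 273.8082] [ 0.7594 -0.0686  0.11  ]
[ 0.5641 -0.0217  0.2566]
0.12 [np.int64(40), np.int64(43), np.int64(41), np.int64(40), np.int64(43), np.int64(52), np.int64(75), np.int64(78), np.int64(77), np.int64(74), np.int64(18), np.int64(6), np.int64(1), np.int64(-3), np.int64(-1), np.int64(-2), np.int64(-2), np.int64(-2), np.int64(-3), np.int64(-2)]
0.05 [np.int64(-2), np.int64(-3), np.int64(-1), np.int64(0), np.int64(-3), np.int64(-3), np.int64(-3), np.int64(-2), np.int64(-6), np.int64(-1), np.int64(-1), np.int64(-5), np.int64(-2), np.int64(-4), np.int64(-4), np.int64(-4), np.int64(-5), np.int64(-5), np.int64(-4), np.int64(-5)]
-0.03 [np.int64(1), np.int64(0), np.int64(-1), np.int64(-1), np.int64(3), np.int64(10), np.int64(8), np.int64(15), np.int64(8), np.int64(0), np.int64(-2), np.int64(-2), np.int64(-2), np.int64(-4), np.int64(-3), np.int64(-3), np.int64(-3), np.int64(-2), np.int64(-4), np.int64(-3)]
-0.08 [np.int64(-3), np.int64(-1), np.int64(-2), np.int64(-2), np.int64(-3), np.int64(-3), np.int64(-5), np.int64(0), np.int64(-4), np.int64(-1), np.int64(-3), np.int64(-4), np.int64(-4), np.int64(-6), np.int64(-6), np.int64(-3), np.int64(-4), np.int64(-6), np.int64(-4), np.int64(-3)]
```

```bash
python3 -m crank '[[[0,50,0,-20,0],[0,50,0,-20,0],[0,50,0,0,0],[0,0,0,0,0],[0,0,0,0,0]]]'
python3 - <<'E'
from h import *
np.set_printoptions(precision=3,suppress=True)
S=optics.calibration("scene");D=optics.calibration("side");a=optics.read_camera("scene");b=optics.read_camera("side")
def blobs(C,im,name):
    i0=cv2.imread(f"pics/{name}0.png")[:,:,::-1]
    d=(np.abs(im.astype(int)-i0).sum(2)>45).astype(np.uint8)
    q=proj(C,[[x,y,z] for x in(.66,.80) for y in(.20,-.14) for z in(.03,.165)]);x0,y0=q.min(0).astype(int);x1,y1=q.max(0).astype(int)
    m=np.zeros_like(d);m[y0:y1,x0:x1]=d[y0:y1,x0:x1];k,l,st,ce=cv2.connectedComponentsWithStats(m)
    for i in range(1,k):
        if st[i,4]>50: print(name,st[i],ce[i].round(),im[l==i].mean(0).round(),i0[l==i].mean(0).round())
blobs(S,a,"scene");blobs(D,b,"side")
for n,p in(("cap",[.733,.081,.11]),("mill",[.733,-.022,.12]),("gap",[.733,.03,.05]),("end",[.733,-.09,.05])):
    for C,im in((S,a),(D,b)):
        u,v=proj(C,p)[0].round().astype(int);print(n,(u,v),im[v-3:v+4,u-3:u+4].mean((0,1)).round())
# door front top edge from the wrist
c=optics.calibration("wrist");w=optics.read_camera("wrist").astype(int);print(robot.sense()["tcp_pos"])
for y in(.15,.1,.05,0,-.05,-.09):
    xs=np.arange(.655,.72,.002);q=proj(c,[[x,y,.16] for x in xs]).round().astype(int)
    ok=(q[:,0]>=0)&(q[:,0]<640)&(q[:,1]>=0)&(q[:,1]<480);v=w[q[ok,1],q[ok,0]]
    print(y,(v[:,0]-v[:,2]).tolist())
E
```

```text
t: 44.6
tcp_pos: [0.4155, -0.0133, 0.298]
tool_rot: [0.0, 0.028, 1.0, 0.0]
force: [1.2, 0.8, 0.2]
opening: 0.0005
gripper_force: 0.0
scene [ 248  220  116  106 4663] [306. 277.] [122. 113. 106.] [147. 145. 139.]
scene [ 355  230   36  114 2078] [378. 286.] [129. 124. 110.] [90. 65. 50.]
scene [231 262  21  24  86] [241. 274.] [145. 144. 144.] [135. 126. 118.]
scene [298 320  26  10  82] [310. 326.] [115. 105.  96.] [144. 131. 122.]
side [ 241  134  132  109 9131] [294. 193.] [54. 51. 45.] [101.  75.  53.]
cap (np.int64(312), np.int64(301)) [114. 114. 114.]
cap (np.int64(301), np.int64(178)) [23. 25. 28.]
mill (np.int64(268), np.int64(273)) [157. 156. 154.]
mill (np.int64(341), np.int64(185)) [125. 123. 120.]
gap (np.int64(291), np.int64(306)) [143. 131. 122.]
gap (np.int64(321), np.int64(200)) [18. 20. 22.]
end (np.int64(245), np.int64(278)) [143. 132. 122.]
end (np.int64(367), np.int64(212)) [48. 28. 12.]
[ 0.416 -0.013  0.298]
0.15 [39, 37, 42, 39, 38, 38, 37, 36, 37, 38]
0.1 [40, 37, 40, 40, 37, 40, 37]
0.05 [-6, -3, -3, -4]
0 [-3, -4]
-0.05 []
-0.09 []
```

Both items test as expected inside the shut cabinet: neutral dark cap at scene (312,301) and white mill at (268,273). The door reached a hard stop 12 mm (0.06 rad) past where the catch began to resist. Handing in.

Run:
```python
from bench import ticket
print(ticket.job_done())
```

```text
the job is handed in; nothing more can be done
None
```

Handed in at about 45 s, no verdict returned: two tins put in the tray, jar and mill on the rack, and the door pushed past its catch to a hard stop without slamming (shut door and rack contents checked only by force and pixel readings), but I viewed 15 pictures, one over the limit of 14.

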